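# Close the sample tins with their stacked lids

### The job

The four lids for the open sample tins are piled up on the paint bench. Take the pile apart and close every tin with the lid of its own size, so that each lid sits level with its plug down in the mouth and its flange on the rim. Leave the tins standing where they are and do not disturb the closed paint tin or the roll of tape.

Things in the scene. Friction and masses are not known exactly. Their poses are not given: they have to be found in the camera images.
- lid_70: The largest of four plain round metal plug lids in one pile, largest lowest. Flat flange 70 mm across, 7 mm thick; under it a central plug 7 mm deep, 52 mm across, tapering over its lowest 5 mm to 44 mm. 14 mm high in all. Starts lowest, on the bench. Origin: centre of the plug's underside (flange at 7 to 14 mm above); z up.
- lid_60: The second largest of four plain round metal plug lids in one pile, largest lowest. Flat flange 60 mm across, 7 mm thick; under it a central plug 7 mm deep, 42 mm across, tapering over its lowest 5 mm to 34 mm. 14 mm high in all. Starts about centred on the 70 mm lid. Origin: centre of the plug's underside (flange at 7 to 14 mm above); z up.
- lid_50: The third largest of four plain round metal plug lids in one pile, largest lowest. Flat flange 50 mm across, 7 mm thick; under it a central plug 7 mm deep, 32 mm across, tapering over its lowest 5 mm to 24 mm. 14 mm high in all. Starts about centred on the 60 mm lid. Origin: centre of the plug's underside (flange at 7 to 14 mm above); z up.
- lid_40: The smallest of four plain round metal plug lids in one pile, largest lowest. Flat flange 40 mm across, 7 mm thick; under it a central plug 7 mm deep, 22 mm across, tapering over its lowest 5 mm to 14 mm. 14 mm high in all. Starts about centred on the 50 mm lid. Origin: centre of the plug's underside (flange at 7 to 14 mm above); z up.
- tin_70: The largest of four loose, empty, open steel sample tins with paper labels, upright on the bench: 64 mm outside, mouth 59 mm across, 80 mm high. Takes the 70 mm lid: plug in the mouth with 3.5 mm play all round, flange on the rim, overhanging it 3 mm; the lid's origin is then 73 mm above the tin's. Origin: centre of its underside; z up.
- tin_60: The second largest of four loose, empty, open steel sample tins with paper labels, upright on the bench: 54 mm outside, mouth 49 mm across, 95 mm high. Takes the 60 mm lid: plug in the mouth with 3.5 mm play all round, flange on the rim, overhanging it 3 mm; the lid's origin is then 88 mm above the tin's. Origin: centre of its underside; z up.
- tin_50: The third largest of four loose, empty, open steel sample tins with paper labels, upright on the bench: 44 mm outside, mouth 39 mm across, 65 mm high. Takes the 50 mm lid: plug in the mouth with 3.5 mm play all round, flange on the rim, overhanging it 3 mm; the lid's origin is then 58 mm above the tin's. Origin: centre of its underside; z up.
- tin_40: The smallest of four loose, empty, open steel sample tins with paper labels, upright on the bench: 34 mm outside, mouth 29 mm across, 55 mm high. Takes the 40 mm lid: plug in the mouth with 3.5 mm play all round, flange on the rim, overhanging it 3 mm; the lid's origin is then 48 mm above the tin's. Origin: centre of its underside; z up.
- closed_tin: Bystander: closed full one-litre steel paint tin with a blue label, 108 mm in diameter, 118 mm high, to the right of the work. Not to be disturbed. Origin: centre of its underside.
- tape_roll: Bystander: flat-lying roll of yellow tape, 92 mm in diameter, 25 mm high, to the left of the work. Not to be disturbed. Origin: centre of its underside.
Things that resemble listed ones, but are neither listed nor needed, are in the scene too. Leave any purple or red look-alike of the lid_60 alone.

How it is judged:
By the outcome, as a careful person would: the job done as asked, in the order asked, and still so for the second after the job is handed in, with the robot touching nothing.
It also fails if it takes over 115 s, if anything falls off the work surface, if the arm or the gripper's body presses on something with over 40 N, if the wrist force passes 120 N, or if a joint passes its speed limit or range.

### The arm

A 6-joint arm with a two-finger parallel gripper is mounted at the origin on the work surface. World frame = base frame: x ahead of the robot, y to its left, z up, the work surface at z = 0. Lengths are in m, angles in rad, forces in N, time in s.
With the tool pointing down it reaches from about 0.35 to 0.85 m from the base axis. Payload 8.1 kg.
Tool frame: the origin (TCP) lies between the finger pads; the fingertips stand 14 mm ahead of it and the grasp point (between the pads) lies 5 mm behind it; z points along the fingers, y is the line along which they close (so a half turn about z gives the same grasp; the last joint's range is limited). The gripper opens to 93 mm and grips with 3 to 60 N. Pads are 15 mm wide; open, the fingers measure 128 mm over their backs; the gripper's body (75 mm by 188 mm) begins 65 mm behind the grasp point.
Start: joints at [-1.42, 0.13, 1.488, -0, 1.523, -0.085], TCP at [0.14, -0.583, 0.233] pointing down, gripper open.
Joint ranges: [-2.96, 2.96], [-0.89, 2.26], [0.02, 2.5], [-1.34, 4.48], [0, 2.73], [-2.66, 2.66]. Speed limits (rad/s): [2.39, 2.39, 2.79, 3.14, 3.14, 3.14].

### API

Orientations are given as [roll, pitch, yaw] about the fixed x, y, z axes, in that order (R = Rz(yaw) Ry(pitch) Rx(roll)).
In Python, from station import arm gives the robot as it stands.
- The arm moves only by the tool send_rows, never from a script. Its argument "rows" is one flat list of numbers, 5 for each row, row after row: the opening, from 0 (shut) to 1 (fully open), then the shift along the world's x, y, z in units of 3 cm (1.0 is 3 cm), then the turn about the world's z in units of 0.15 rad (1.0 is 0.15 rad). In form: [fingers, tx, ty, tz, turn, fingers, tx, ty, tz, turn, ...]. A call has 1 to 10 rows; each row shifts and turns the commanded pose from where the row before left it; what a row does not reach is not made up. A row lasts 1/10 s, in which the tool goes at most 50 mm and 8.59 degrees, less where a joint would pass 70% of its speed; a pose out of reach is approached as far as the arm can. A call with a number of a shift or a turn outside -1 to 1 is refused whole. A call with a gripper value outside its range is refused whole. The fingers move at their own pace and stop on an object; "newtons" is the grip in N (left out, the last holds). Time passes only in rows, so rows that do not move let the fingers close. It gives the time, the measured TCP pose, the force, the opening and the grip force at its end, in the units of the state.
- arm.observe(): the state, without advancing time (a new reading comes with each control period).
- arm.read_camera(name): name is "scene" or "top"; returns a dict with "color" (480x640x3 uint8, red, green, blue), "vertical_fov" (degrees; the focal length in pixels is half the picture's height over the tangent of half this angle, whatever the lens; pixels are square), "cx", "cy" (the principal point, pixels), "world_to_cam" (4x4, takes a point from world to camera coordinates). Camera axes: x right, y up, looking along -z (the intrinsics and any distortion apply to the point x, -y, -z); pixel columns grow to the right and rows downward; lengths in m; the calibration is good to about 2 mm. A picture is of the moment at which its call begins. There is no depth.
- arm.hand_in(): hands the job in; it is judged then, once.
The state is a dict: "time": time; "q": joint angles; "joint_velocities": joint speeds; "tau": joint torques, N m; "tcp_pos": TCP position; "ee_rot": TCP orientation; "wrist_force": force on the tool from outside, world axes, zero at the start; "ft_torque": the same for the moment, N m; "grip_width": finger opening in m; "grip_force": force on a finger pad.
Only numpy, scipy, OpenCV 4.12 (cv2) and the standard library are available. Lean on these libraries where they do the work, as an engineer would, in place of code of your own. Each camera call takes 0.05 s, during which the arm holds its last target. There are 200 camera calls.

## Working session

There is one attempt and no reset: what is moved stays moved. The work goes in short steps, Python scripts to look and compute and a tool call to move; the robot and the scene stay as the last step left them, time stands still between calls to the robot, and variables do not carry over. Pictures are saved under pics/ and viewed, at most 14 in all, crops included, and the job is handed in when it is done.

Besides the shell and the picture viewer there is one more tool, called after ">>>" as name(argument=value, ...) on one line, values as JSON. send_rows: Moves the arm, as the interface text tells. Shifts and turns lie within -1 to 1; 1 stands for 3 cm of shift or 0.15 rad of turn. Its arguments: {"type":"object","properties":{"rows":{"type":"array","items":{"type":"number","minimum":-1,"maximum":1}},"newtons":{"type":"number"}},"required":["rows"]}

```bash
mkdir -p pics
python3 - <<'E'
from station import arm
import cv2
for n in("scene","top"):
    d=arm.read_camera(n); cv2.imwrite(f"pics/{n}0.png",d["color"][:,:,::-1]); print(n,{k:v for k,v in d.items() if k!="color"})
print(arm.observe())
E
```

```text
scene {'vertical_fov': 46.50132449560031, 'cx': 318.9664240889548, 'cy': 239.71403239707865, 'world_to_cam': array([[-0.53500948,  0.84473733, -0.01355309,  0.29603716],
       [-0.55131821, -0.33692874,  0.76323473,  0.2590504 ],
       [ 0.64016645,  0.41580988,  0.64597915, -1.46390116],
       [ 0.        ,  0.        ,  0.        ,  1.        ]])}
top {'vertical_fov': 46.795116079840305, 'cx': 319.4714263751021, 'cy': 238.59780417896573, 'world_to_cam': array([[ 0.02891796, -0.99948436,  0.01395578, -0.00396928],
       [ 0.98108494,  0.03105353,  0.19107071, -0.57799321],
       [-0.19140556,  0.00816643,  0.98147706, -1.24892448],
       [ 0.        ,  0.        ,  0.        ,  1.        ]])}
{'time': 0.1, 'q': array([-1.42039329e+00,  1.31098886e-01,  1.48913985e+00,  1.34996243e-05,
        1.52300988e+00, -8.54029990e-02]), 'joint_velocities': array([-0.00025272, -0.00121161, -0.00392446,  0.00031359, -0.0004374 ,
        0.0020091 ]), 'tau': array([ 1.34260812e-03, -5.61341643e+01, -4.93094838e+01,  7.70488777e-02,
        2.90977734e-02, -7.21954984e-05]), 'tcp_pos': array([ 0.14012838, -0.58291182,  0.23170118]), 'ee_rot': array([-3.13994387e+00, -1.54686564e-04,  2.35805248e-01]), 'wrist_force': array([0.58482101, 0.48921184, 0.29331517]), 'ft_torque': array([ 0.01523927, -0.01595637,  0.00057657]), 'grip_force': 0.0, 'grip_width': 0.09283364561355135}
```

View pics/scene0.png

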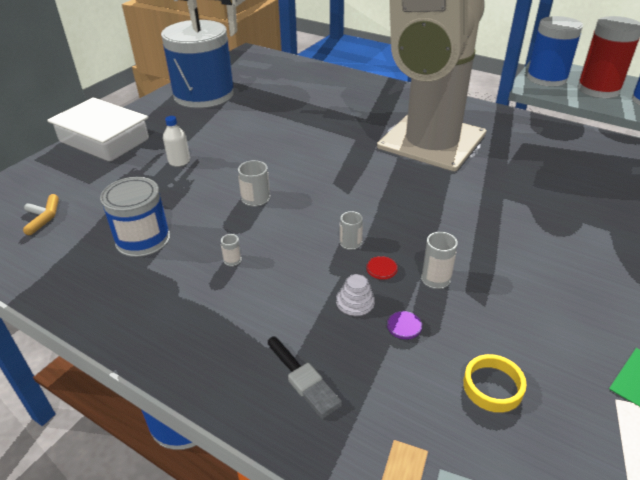

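View pics/top0.png

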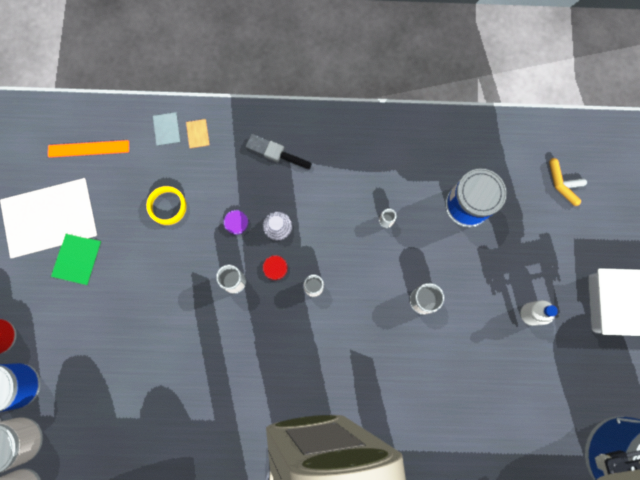

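The scene shows the pile at scene (356,295) / top (277,226). Tins in the top view are at (231,278), (314,286), (427,298) and (388,217). The closed tin is at (478,195) and the tape at (166,205).
Could be taken for a lid: purple disc at top (235,222), red disc at top (275,268), both look-alikes to leave alone. The grey stepped pile at (277,226) is the one to use. I'll check it in a close crop.

```bash
cat > h.py <<'E'
import numpy as np, cv2
from station import arm
def cam(n):
    d=arm.read_camera(n); d["f"]=240/np.tan(np.radians(d["vertical_fov"])/2); return d
def proj(d,p):
    p=np.atleast_2d(p); c=p@d["world_to_cam"][:3,:3].T+d["world_to_cam"][:3,3]
    return np.c_[d["cx"]+d["f"]*c[:,0]/-c[:,2], d["cy"]+d["f"]*c[:,1]/c[:,2]]
def ray(d,u,v):
    R=d["world_to_cam"][:3,:3]; t=d["world_to_cam"][:3,3]
    return -R.T@t, R.T@np.array([(u-d["cx"])/d["f"],-(v-d["cy"])/d["f"],-1])
def onz(d,u,v,z):
    o,r=ray(d,u,v); return o+r*(z-o[2])/r[2]
def crop(img,c,w,s=260):
    x,y=int(c[0])-w//2,int(c[1])-w//2
    return cv2.resize(img[y:y+w,x:x+w],(s,s),interpolation=cv2.INTER_CUBIC)
E
python3 - <<'E'
from h import *
t=cam("top"); s=cam("scene")
pt=[(277,226),(231,278),(314,286),(427,298),(388,217)]
ps=[(356,295),(440,260),(351,230),(254,183),(231,250)]
a=[crop(t["color"],p,44,160) for p in pt]; b=[crop(s["color"],p,60,160) for p in ps]
cv2.imwrite("pics/c1.png",np.vstack([np.hstack(a),np.hstack(b)])[:,:,::-1])
for p in pt: print(p,onz(t,*p,0.05))
for p in ps: print(p,onz(s,*p,0.03))
E
```

```text
(277, 226) [0.60619989 0.11500337 0.05      ]
(231, 278) [0.47915915 0.21642186 0.05      ]
(314, 286) [0.46639705 0.02294196 0.05      ]
(427, 298) [ 0.44647959 -0.24003367  0.05      ]
(388, 217) [ 0.63660025 -0.14838172  0.05      ]
(356, 295) [0.61767707 0.11966641 0.03      ]
(440, 260) [0.45298235 0.2106021  0.03      ]
(351, 230) [0.46288918 0.0205674  0.03      ]
(254, 183) [ 0.43106633 -0.25228444  0.03      ]
(231, 250) [ 0.63944955 -0.14954564  0.03      ]
```

View pics/c1.png

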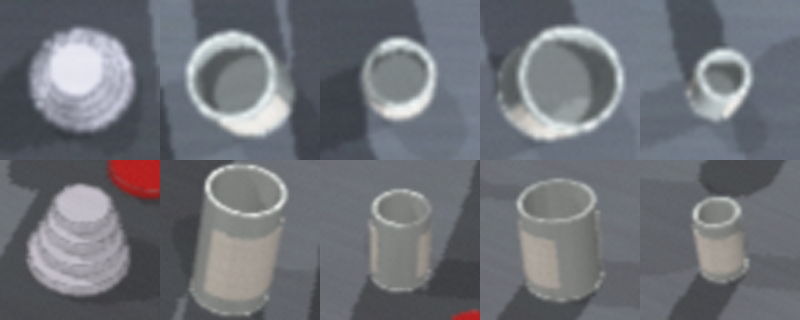

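The crop confirms the grey stepped pile of four lids. By size and height, the tins in the top view are tin_60 (231,278), tin_50 (314,286), tin_70 (427,298) and tin_40 (388,217). Next I measure the rims and the top lid.

```bash
cat >> h.py <<'E'
def circ(d,c0,z,ro,ri=0,thr=150,it=12):
    """centre of a bright ring/disc of outer radius ro at height z, near world xy c0"""
    u,v=proj(d,[c0[0],c0[1],z])[0]; k=4; w=40; x,y=int(u)-w,int(v)-w
    g=cv2.cvtColor(d["color"],cv2.COLOR_RGB2GRAY)[y:y+2*w,x:x+2*w]
    g=cv2.resize(g,None,fx=k,fy=k,interpolation=cv2.INTER_CUBIC)
    vv,uu=np.nonzero(g>thr); P=np.array([onz(d,x+(a+.5)/k-.5,y+(b+.5)/k-.5,z)[:2] for a,b in zip(uu,vv)])
    c=np.array(c0[:2],float); rm=(ro+ri)/2; tol=.008
    for i in range(it):
        q=P-c; r=np.hypot(*q.T); m=abs(r-rm)<tol; tol=max(.0035,tol*.8)
        # fixed radius circle step, equal weight per angle
        a=np.arctan2(q[m,1],q[m,0]); b=((a+np.pi)/(2*np.pi)*36).astype(int)%36
        A=[];y_=[]
        for j in range(36):
            if (b==j).any():
                t=(j+.5)/36*2*np.pi-np.pi; A.append([np.cos(t),np.sin(t),1]); y_.append(r[m][b==j].mean())
        s=np.linalg.lstsq(np.array(A),np.array(y_),rcond=None)[0]; c=c+s[:2]; 
    return c,s[2],len(A)
def disc(d,c0,z,thr,w=40):
    """centroid of the bright blob containing c0 mapped to plane z, and its mean radius"""
    u,v=proj(d,[c0[0],c0[1],z])[0]; k=4; x,y=int(u)-w,int(v)-w
    g=cv2.cvtColor(d["color"],cv2.COLOR_RGB2GRAY)[y:y+2*w,x:x+2*w]
    g=cv2.resize(g,None,fx=k,fy=k,interpolation=cv2.INTER_CUBIC)
    n,L,st,ce=cv2.connectedComponentsWithStats((g>thr).astype(np.uint8))
    l=L[int((v-y)*k),int((u-x)*k)]; cs=max(cv2.findContours((L==l).astype(np.uint8),cv2.RETR_EXTERNAL,cv2.CHAIN_APPROX_NONE)[0],key=cv2.contourArea)[:,0]
    P=np.array([onz(d,x+(a+.5)/k-.5,y+(b+.5)/k-.5,z)[:2] for a,b in cs]).astype(np.float32)
    A=np.c_[2*P,np.ones(len(P))]; s=np.linalg.lstsq(A,(P**2).sum(1),rcond=None)[0]
    return s[:2],np.sqrt(s[2]+s[:2]@s[:2])
E
python3 - <<'E'
from h import *
t=cam("top"); s=cam("scene")
for n,c,z,ro,ri in [("60",(.46,.213),.095,.027,.0245),("50",(.463,.022),.065,.022,.0195),("70",(.435,-.238),.08,.032,.0295),("40",(.636,-.148),.055,.017,.0145)]:
    for d in(t,s):
        print(n,[ (np.round(x[0]*1e3,1),round(x[1]*1e3,1),x[2]) for x in (circ(d,c,z,ro,ri,th) for th in(140,170))])
for thr in (190,205,215,225,235): print(thr,[disc(d,(.607,.116),.056,thr) for d in (t,s)])
print(proj(t,[.14,-.583,.23]),proj(s,[.14,-.583,.23]))
E
```

```text
60 [(array([474.4, 214.7]), np.float64(25.8), 36), (array([475.6, 215.7]), np.float64(25.6), 36)]
60 [(array([474.7, 214.3]), np.float64(25.6), 36), (array([474.1, 214.1]), np.float64(25.5), 36)]
50 [(array([468.4,  24. ]), np.float64(20.9), 36), (array([468. ,  25.1]), np.float64(21.2), 26)]
50 [(array([466.8,  21.8]), np.float64(20.5), 34), (array([466.1,  22.1]), np.float64(20.6), 22)]
70 [(array([ 445.4, -240. ]), np.float64(30.6), 36), (array([ 445.2, -239.8]), np.float64(30.5), 36)]
70 [(array([ 442.5, -243.2]), np.float64(30.7), 36), (array([ 442.4, -243. ]), np.float64(30.4), 20)]
40 [(array([ 638.9, -149.5]), np.float64(15.9), 36), (array([ 638.8, -149.6]), np.float64(15.6), 36)]
40 [(array([ 637.5, -152.2]), np.float64(15.4), 36), (array([ 637. , -152.4]), np.float64(15.3), 28)]
190 [(array([0.61552883, 0.11342296]), np.float64(0.021201848052957842)), (array([0.59795937, 0.10856777]), np.float64(0.10149609852082178))]
205 [(array([0.61433137, 0.1176821 ]), np.float64(0.017537211114805083)), (array([0.59795937, 0.10856777]), np.float64(0.10149609852082178))]
215 [(array([0.61363889, 0.11831062]), np.float64(0.01635955550553389)), (array([0.59795937, 0.10856777]), np.float64(0.10149609852082178))]
225 [(array([0.61337496, 0.11837894]), np.float64(0.015290976437120163)), (array([0.59795937, 0.10856777]), np.float64(0.10149609852082178))]
235 [(array([0.61032678, 0.11821865]), np.float64(0.10997425944313902)), (array([0.59795937, 0.10856777]), np.float64(0.10149609852082178))]
[[627.63331432 456.73405819]] [[214.53732125  28.98658098]]
```

>>> send_rows(rows=[1, 0, 0, 1, 0, 1, 0, 0, 1, 0, 1, 0.66, 0.97, 0, 0.15, 1, 0.66, 0.97, 0, 0.15, 1, 0.66, 0.97, 0, 0.15, 1, 0.66, 0.97, 0, 0.15, 1, 0.66, 0.97, 0, 0.15, 1, 0.66, 0.97, 0, 0.15, 1, 0.66, 0.97, 0, 0.15, 1, 0.66, 0.97, 0, 0.15], newtons=15)

```text
time: 1.3
tcp_pos: [0.2991, -0.3493, 0.2927]
ee_rot: [3.141, -0.0, 0.417]
wrist_force: [0.4, 0.4, 1.1]
grip_width: 0.0928
grip_force: 0.0
```

>>> send_rows(rows=[1, 0.66, 0.97, 0, 0.15, 1, 0.66, 0.97, 0, 0.15, 1, 0.66, 0.97, 0, 0.15, 1, 0.66, 0.97, 0, 0.15, 1, 0.66, 0.97, 0, 0.15, 1, 0.66, 0.97, 0, 0.15, 1, 0.66, 0.97, 0, 0.15, 1, 0.66, 0.97, 0, 0.15, 1, 0, 0, 0, 0, 1, 0, 0, 0, 0])

```text
time: 2.3
tcp_pos: [0.4571, -0.1173, 0.2925]
ee_rot: [-3.141, 0.0, 0.598]
wrist_force: [-0.5, -0.8, -0.8]
grip_width: 0.093
grip_force: 0.0
```

Run:
```python
from h import *
s=cam("scene"); t=cam("top")
print(onz(s,357.1,281.1,.056))
g=cv2.cvtColor(s["color"],cv2.COLOR_RGB2GRAY)
print(g[270:294:2,344:372:2])
for th in (150,165,180,195,210): print(th,circ(s,(.614,.115),.056,.020,.020,th),circ(t,(.614,.115),.056,.020,.020,th))
```

```text
[0.60928394 0.11628789 0.056     ]
[[ 76  76  74  90 108 108 107 103  75  73  75  67 107  94]
 [ 76  76  76 105 108 108 107 107  90  73  75  71  68 126]
 [ 75  80 106 135 165 228 238 186 163 110  76  74  68  68]
 [101 106 155 247 253 254 254 255 254 253 189  87  73  70]
 [110 163 249 254 254 254 254 254 255 255 254 184  82  74]
 [114 229 254 254 254 254 254 254 254 255 255 250 131  74]
 [153 225 254 254 254 254 254 254 254 254 255 252 184  78]
 [215 201 252 254 254 254 254 254 254 255 254 244 196 131]
 [244 178 219 251 254 254 254 254 254 254 252 184 249 192]
 [239 184 161 181 223 247 250 252 248 223 180 210 253 195]
 [177 185 175 161 157 163 161 159 157 146 146 237 251 210]
 [160 161 188 185 164 146 138 136 138 149 155 226 219 240]]
150 (array([0.61308816, 0.11659318]), np.float64(0.019641811233141845), 36) (array([0.61278291, 0.11446946]), np.float64(0.020208743630901947), 36)
165 (array([0.61159739, 0.11625917]), np.float64(0.018986159131924946), 36) (array([0.61173987, 0.11441262]), np.float64(0.020197540030504835), 36)
180 (array([0.61113445, 0.11638585]), np.float64(0.01869107020918101), 36) (array([0.6104882 , 0.11439976]), np.float64(0.020190796057727594), 36)
195 (array([0.6109363 , 0.11641965]), np.float64(0.018465693897710637), 36) (array([0.60937942, 0.11466258]), np.float64(0.020186843511135227), 36)
210 (array([0.61085228, 0.11652331]), np.float64(0.01822570823964049), 36) (array([0.60846877, 0.11474897]), np.float64(0.020183501439715854), 36)
```

>>> send_rows(rows=[0.7, 0.65, 0.96, 0, 0.16, 0.7, 0.65, 0.96, 0, 0.16, 0.7, 0.65, 0.96, 0, 0.16, 0.7, 0.65, 0.96, 0, 0.16, 0.7, 0.65, 0.96, 0, 0.16, 0.7, 0.65, 0.96, -0.5, 0.16, 0.7, 0.65, 0.96, -1, 0.16, 0.7, 0.65, 0.96, -1, 0.16, 0.7, 0, 0, -1, 0, 0.7, 0, 0, -1, 0])

```text
time: 3.4
tcp_pos: [0.6132, 0.1119, 0.1561]
ee_rot: [-3.141, 0.001, 0.787]
wrist_force: [0.4, 0.1, -0.2]
grip_width: 0.0653
grip_force: 0.0
```

>>> send_rows(rows=[0.7, -0.03, 0.17, -1, 0, 0.7, 0, 0, -1, 0, 0.7, 0, 0, -0.8, 0, 0.7, 0, 0, -0.43, 0, 0.7, 0, 0, 0, 0, 0.4, 0, 0, 0, 0, 0.4, 0, 0, 0, 0, 0.4, 0, 0, 0, 0, 0.4, 0, 0, 0, 0, 0.3, 0, 0, 0, 0], newtons=20)

```text
time: 4.4
tcp_pos: [0.613, 0.1178, 0.062]
ee_rot: [3.14, -0.002, 0.788]
wrist_force: [0.5, -0.7, 5.5]
grip_width: 0.0394
grip_force: 20.0
```

>>> send_rows(rows=[0.3, 0, 0, 0.2, 0, 0.3, 0, 0, 0.8, 0, 0.3, 0, 0, 1, 0, 0.3, 0, 0, 1, 0, 0.3, 0, 0, 1, 0, 0.3, 0, 0, 0, 0])

```text
time: 5.0
tcp_pos: [0.6149, 0.1181, 0.1869]
ee_rot: [3.136, -0.007, 0.788]
wrist_force: [0.7, 1.0, 0.3]
grip_width: 0.0391
grip_force: 20.0
```

Run:
```python
from h import *
t=cam("top"); s=cam("scene"); o=arm.observe(); p=o["tcp_pos"]; print(p,o["wrist_force"],o["grip_width"])
g=lambda d,q:crop(d["color"],proj(d,q)[0],80,400)
cv2.imwrite("pics/h1.png",np.hstack([g(t,p),g(s,p-[0,0,.03])])[:,:,::-1])
```

```text
[0.61256741 0.11781695 0.18174016] [-0.41760416  0.76336086 -0.45581129] 0.03908419701091895
```

View pics/h1.png

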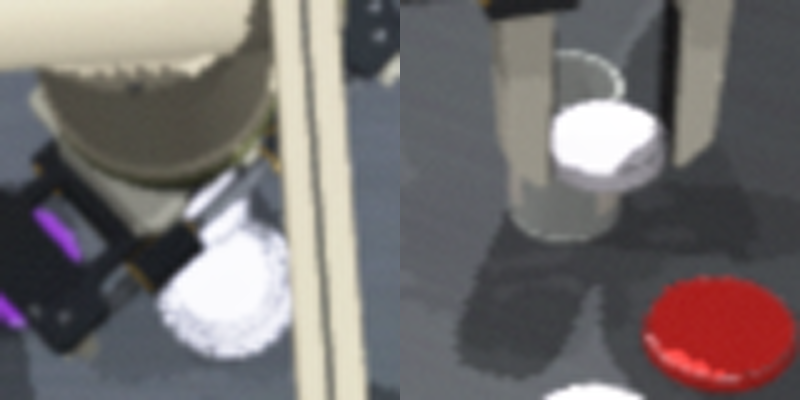

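The lid is held level between the pads at scene crop (605,145). The pile stays behind, with its top just at the crop's bottom edge. I'll measure where the lid sits relative to the TCP.

Run:
```python
from h import *
s=cam("scene"); p=arm.observe()["tcp_pos"]; print(p)
for z in(p[2]-.006,):
  for th in(130,150,200): print(th,circ(s,p[:2],z,.020,.020,th))
```

```text
[0.61164809 0.11771162 0.18011301]
130 (array([0.61332857, 0.11155887]), np.float64(0.019931836207899446), 36)
150 (array([0.60838591, 0.11328662]), np.float64(0.01792991869941281), 35)
200 (array([0.60798173, 0.11492253]), np.float64(0.0175200542175608), 28)
```

Run:
```python
from h import *
s=cam("scene"); p=np.array([.61257,.1178,.18174]); u,v=proj(s,p-[0,0,.03])[0]
x0,y0=int(u)-40,int(v)-40
print(onz(s,x0+606/5-400/5,y0+136/5,p[2]-.006), (proj(s,p-[0,0,.006])[0]-[x0,y0])*5+[400,0])
```

```text
[0.60842353 0.11554513 0.17574   ] [605.83134801 145.12837823]
```

>>> send_rows(rows=[0.3, 0.1, -0.5, 0, 0, 0.3, 0.1, -0.99, 0, 0, 0.3, 0.1, -0.99, 0, 0, 0.3, 0.1, -0.99, 0, 0, 0.3, 0.1, -0.99, 0, 0, 0.3, 0.1, -0.99, 0, 0, 0.3, 0.1, -0.99, -0.3, 0, 0.3, 0.1, -0.99, -1, 0, 0.3, 0.1, -0.99, -1, 0, 0.3, 0, -0.5, -0.3, 0])

```text
time: 6.2
tcp_pos: [0.6357, -0.1524, 0.0972]
ee_rot: [-3.135, 0.004, 0.786]
wrist_force: [-1.1, 1.4, -0.9]
grip_width: 0.0392
grip_force: 20.0
```

>>> send_rows(rows=[0.3, 0, 0, 0, 0, 0.3, 0, 0, 0, 0])

```text
time: 6.4
tcp_pos: [0.6392, -0.1497, 0.1034]
ee_rot: [-3.141, -0.0, 0.787]
wrist_force: [0.5, 1.0, 0.2]
grip_width: 0.0394
grip_force: 20.0
```

Run:
```python
from h import *
t=cam("top"); s=cam("scene"); o=arm.observe(); p=o["tcp_pos"]; print(p,o["wrist_force"],o["grip_width"])
g=lambda d,q:crop(d["color"],proj(d,q)[0],70,400)
c=np.array([.638,-.151,.0]); print(proj(s,c)-35,proj(s,c+[0,0,.055]))
cv2.imwrite("pics/h2.png",np.hstack([g(t,p),g(s,[.638,-.151,.07])])[:,:,::-1])
print([(th,circ(s,p[:2],p[2]-.006,.02,.02,th)) for th in (130,160,200)])
```

```text
[ 0.64026272 -0.14895001  0.10476784] [ 0.1976644   0.24119667 -1.07431306] 0.03941109798192241
[[197.62182109 225.60126462]] [[229.40393366 239.62966727]]
[(130, (array([ 0.63764308, -0.14667529]), np.float64(0.020098593379927563), 36)), (160, (array([ 0.63844236, -0.15257754]), np.float64(0.01791588128754986), 36)), (200, (array([ 0.63765549, -0.15226771]), np.float64(0.017297861577177276), 31))]
```

View pics/h2.png

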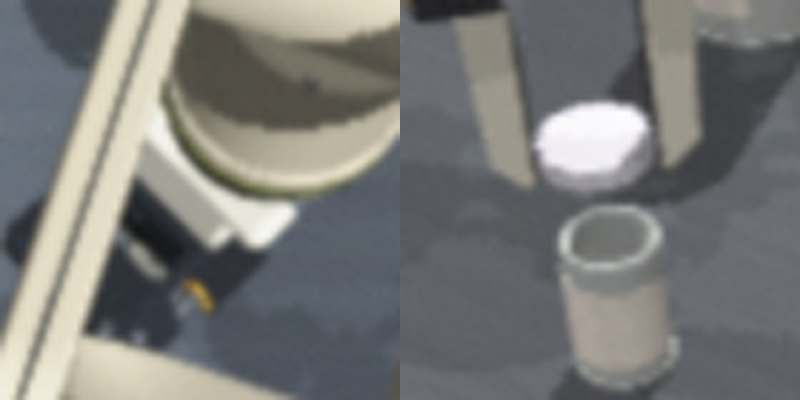

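The lid at scene crop (593,138) is over the tin's axis, whose rim is at (611,238), to within about 2 mm. I lower it gently.

>>> send_rows(rows=[0.3, 0, 0, -0.4, 0, 0.3, 0, 0, -0.3, 0, 0.3, 0, 0, -0.2, 0, 0.3, 0, 0, -0.15, 0, 0.3, 0, 0, -0.08, 0, 0.3, 0, 0, 0, 0, 0.3, 0, 0, 0, 0])

```text
time: 7.2
tcp_pos: [0.6393, -0.15, 0.069]
ee_rot: [3.141, -0.0, 0.788]
wrist_force: [-0.5, 0.8, 0.1]
grip_width: 0.0395
grip_force: 20.0
```

>>> send_rows(rows=[0.3, 0, 0, -0.05, 0, 0.3, 0, 0, -0.05, 0, 0.3, 0, 0, 0, 0])

```text
time: 7.5
tcp_pos: [0.64, -0.1501, 0.0681]
ee_rot: [3.14, -0.001, 0.788]
wrist_force: [-4.9, 1.0, 12.3]
grip_width: 0.0392
grip_force: 20.0
```

Run:
```python
from h import *
s=cam("scene"); o=arm.observe(); p=o["tcp_pos"]; print(p,o["wrist_force"],o["grip_width"])
g=lambda d,q:crop(d["color"],proj(d,q)[0],60,400)
cv2.imwrite("pics/h3.png",g(s,[.638,-.151,.05])[:,:,::-1])
```

```text
[ 0.63995625 -0.1501009   0.06805769] [-4.08832986  1.41962322 11.69048052] 0.03946141124098165
```

View pics/h3.png

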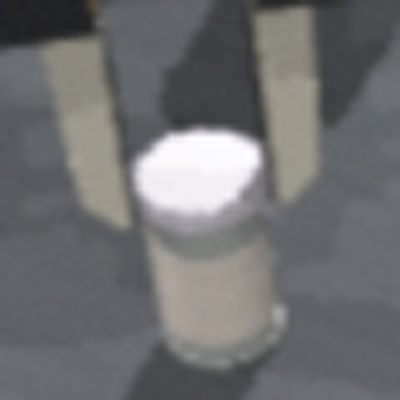

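It looks seated, with the flange on the rim and contact at the predicted height. I release and rise.

>>> send_rows(rows=[0.3, 0, 0, 0.04, 0, 0.45, 0, 0, 0, 0, 0.6, 0, 0, 0, 0, 0.7, 0, 0, 0, 0, 0.7, 0, 0, 0.4, 0, 0.7, 0, 0, 1, 0, 0.7, 0, 0, 1, 0, 0.7, 0, 0, 1, 0, 0.7, 0, 0.8, 0.5, 0, 0.7, -0.1, 1, 0, 0])

```text
time: 8.55
tcp_pos: [0.6383, -0.097, 0.1892]
ee_rot: [3.135, -0.004, 0.786]
wrist_force: [0.8, -0.2, 0.9]
grip_width: 0.0648
grip_force: 0.0
```

Run:
```python
from h import *
t=cam("top"); s=cam("scene"); o=arm.observe(); p=o["tcp_pos"]; print(p,o["wrist_force"])
for d in(t,s):
  for th in(130,150): print("lid50",circ(d,(.612,.116),.042,.025,.025,th),"lid40",circ(d,(.638,-.151),.062,.02,.02,th))
cv2.imwrite("pics/h4.png",np.hstack([crop(d["color"],proj(d,c)[0],60,250) for d,c in((t,[.638,-.151,.05]),(s,[.638,-.151,.05]),(s,[.612,.116,.03]))])[:,:,::-1])
```

```text
[ 0.6366964  -0.09286542  0.18616671] [-0.91507426 -0.16292164 -0.02508039]
lid50 (array([0.61122619, 0.11566279]), np.float64(0.025165960601806883), 36) lid40 (array([ 0.63855246, -0.14968463]), np.float64(0.01926203532340963), 36)
lid50 (array([0.61059591, 0.11537   ]), np.float64(0.025148730506483533), 36) lid40 (array([ 0.63849156, -0.14969747]), np.float64(0.018937684562371517), 36)
lid50 (array([0.61546474, 0.118171  ]), np.float64(0.02507287163546571), 36) lid40 (array([ 0.63919663, -0.15098989]), np.float64(0.019444910655037298), 36)
lid50 (array([0.6130667 , 0.11678093]), np.float64(0.024548045027856014), 36) lid40 (array([ 0.63842701, -0.15171538]), np.float64(0.018789821221220773), 36)
```

View pics/h4.png

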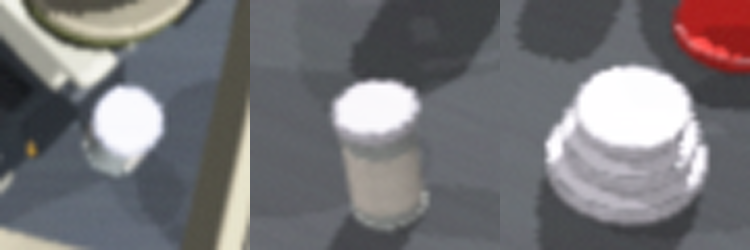

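lid_40 sits level and centred on tin_40, at scene crop (376,110). Next is lid_50.

>>> send_rows(rows=[0.75, -0.1, 0.9, 0, 0, 0.75, -0.1, 0.9, 0, 0, 0.75, -0.1, 0.9, 0, 0, 0.75, -0.1, 0.9, 0, 0, 0.75, -0.1, 0.9, 0, 0, 0.75, -0.1, 0.9, -0.3, 0, 0.75, -0.1, 0.9, -1, 0, 0.75, -0.08, 0.7, -1, 0, 0.75, 0, 0, -0.7, 0, 0.75, 0, 0, 0, 0])

```text
time: 9.65
tcp_pos: [0.6098, 0.1141, 0.0901]
ee_rot: [-3.137, 0.006, 0.789]
wrist_force: [0.5, -0.1, -0.6]
grip_width: 0.0696
grip_force: 0.0
```

>>> send_rows(rows=[0.75, 0, 0, 0, 0, 0.75, 0, 0, 0, 0])

```text
time: 9.85
tcp_pos: [0.6141, 0.1135, 0.0962]
ee_rot: [3.14, -0.002, 0.787]
wrist_force: [0.1, 0.3, 0.6]
grip_width: 0.0697
grip_force: 0.0
```

>>> send_rows(rows=[0.75, 0, 0.1, -0.7, 0, 0.75, 0, 0, -0.5, 0, 0.75, 0, 0, -0.3, 0, 0.75, 0, 0, -0.15, 0, 0.75, 0, 0, 0, 0, 0.5, 0, 0, 0, 0, 0.5, 0, 0, 0, 0, 0.45, 0, 0, 0, 0, 0.4, 0, 0, 0, 0, 0.4, 0, 0, 0, 0])

```text
time: 10.85
tcp_pos: [0.6132, 0.1172, 0.0453]
ee_rot: [3.141, -0.001, 0.788]
wrist_force: [-1.1, 0.2, 3.1]
grip_width: 0.0489
grip_force: 20.0
```

>>> send_rows(rows=[0.4, 0, 0, 0, 0, 0.4, 0, 0, 0.2, 0, 0.4, 0, 0, 0.8, 0, 0.4, 0, 0, 1, 0, 0.4, 0, 0, 1, 0, 0.4, 0, 0, 1, 0, 0.4, 0, 0, 0.5, 0])

```text
time: 11.55
tcp_pos: [0.6138, 0.1172, 0.1829]
ee_rot: [3.139, -0.003, 0.788]
wrist_force: [-0.2, 0.0, 0.2]
grip_width: 0.0492
grip_force: 20.0
```

>>> send_rows(rows=[0.4, -0.5, -0.3, 0, 0, 0.4, -0.9, -0.6, 0, 0, 0.4, -0.9, -0.6, 0, 0, 0.4, -0.9, -0.6, 0, 0, 0.4, -0.9, -0.6, -0.6, 0, 0.4, -0.73, -0.42, -1, 0, 0.4, 0, 0, -0.8, 0, 0.4, 0, 0, -0.27, 0, 0.4, 0, 0, 0, 0, 0.4, 0, 0, 0, 0])

```text
time: 12.55
tcp_pos: [0.4687, 0.0237, 0.1004]
ee_rot: [3.141, -0.001, 0.788]
wrist_force: [0.7, -0.5, 0.7]
grip_width: 0.0492
grip_force: 20.0
```

>>> send_rows(rows=[0.4, 0, 0, 0, 0])

```text
time: 12.65
tcp_pos: [0.4692, 0.0237, 0.1009]
ee_rot: [3.14, -0.002, 0.788]
wrist_force: [-0.2, -0.2, -0.1]
grip_width: 0.049
grip_force: 20.0
```

Run:
```python
from h import *
s=cam("scene"); o=arm.observe(); p=o["tcp_pos"]; print(p,o["wrist_force"],o["grip_width"])
print([(th,circ(s,p[:2],p[2]-.0033,.025,.025,th)[:2]) for th in (130,150,180)])
cv2.imwrite("pics/h5.png",crop(s["color"],proj(s,[.467,.023,.06])[0],60,400)[:,:,::-1])
```

```text
[0.46911726 0.02366063 0.10086667] [-0.41311415 -0.46691701 -0.52146434] 0.0492221112723777
[(130, (array([0.47109023, 0.01951619]), np.float64(0.024929052589361594))), (150, (array([0.47282129, 0.01744341]), np.float64(0.02497448495002248))), (180, (array([0.46648851, 0.02160257]), np.float64(0.02306259730689185)))]
```

View pics/h5.png

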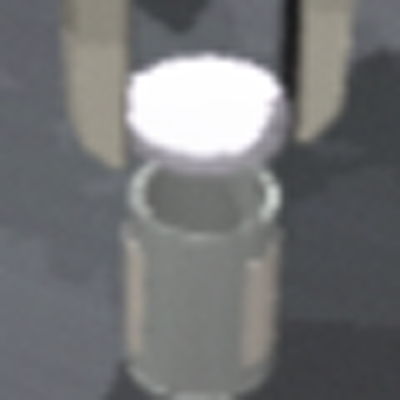

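The lid at scene crop (205,105) is right above tin_50's rim at (205,195).

>>> send_rows(rows=[0.4, 0, 0, -0.3, 0, 0.4, 0, 0, -0.25, 0, 0.4, 0, 0, -0.15, 0, 0.4, 0, 0, -0.08, 0, 0.4, 0, 0, -0.05, 0, 0.4, 0, 0, -0.04, 0, 0.4, 0, 0, 0, 0])

```text
time: 13.4
tcp_pos: [0.4683, 0.0238, 0.0753]
ee_rot: [-3.141, -0.001, 0.788]
wrist_force: [-10.6, 1.4, 19.1]
grip_width: 0.0491
grip_force: 20.0
```

>>> send_rows(rows=[0.4, 0, 0, 0.04, 0, 0.55, 0, 0, 0, 0, 0.7, 0, 0, 0, 0, 0.75, 0, 0, 0, 0, 0.75, 0, 0, 0.4, 0, 0.75, 0, 0, 1, 0, 0.75, 0, 0, 1, 0, 0.75, 0.5, 0.3, 1, 0, 0.8, 0.9, 0.5, 0.2, 0, 0.8, 0.5, 0.3, 0, 0])

```text
time: 14.4
tcp_pos: [0.5276, 0.0572, 0.1861]
ee_rot: [3.138, -0.004, 0.788]
wrist_force: [1.0, -0.3, 0.1]
grip_width: 0.0745
grip_force: 0.0
```

Run:
```python
from h import *
t=cam("top"); s=cam("scene"); o=arm.observe(); p=o["tcp_pos"]; print(p,o["wrist_force"])
for d in(t,s):
  for th in(130,150): print("lid60",circ(d,(.612,.116),.028,.030,.030,th),"lid50",circ(d,(.467,.023),.072,.025,.025,th))
cv2.imwrite("pics/h6.png",np.hstack([crop(d["color"],proj(d,c)[0],60,250) for d,c in((s,[.467,.023,.05]),(t,[.612,.116,.03]),(s,[.612,.116,.03]))])[:,:,::-1])
```

```text
[0.52633508 0.05733029 0.18380353] [-0.5180905  -0.59132382 -0.44196288]
lid60 (array([0.61278272, 0.11606724]), np.float64(0.030145455287279663), 36) lid50 (array([0.46838534, 0.0218567 ]), np.float64(0.024443066045744283), 36)
lid60 (array([0.61336231, 0.11609436]), np.float64(0.030134739355163025), 36) lid50 (array([0.46843628, 0.02117006]), np.float64(0.02437245583807915), 36)
lid60 (array([0.61627495, 0.11758142]), np.float64(0.030047617297775546), 36) lid50 (array([0.46771953, 0.02217321]), np.float64(0.024571725708581477), 36)
lid60 (array([0.61421983, 0.11630874]), np.float64(0.029518562544631654), 36) lid50 (array([0.46716345, 0.02186101]), np.float64(0.024100983341819746), 36)
```

View pics/h6.png

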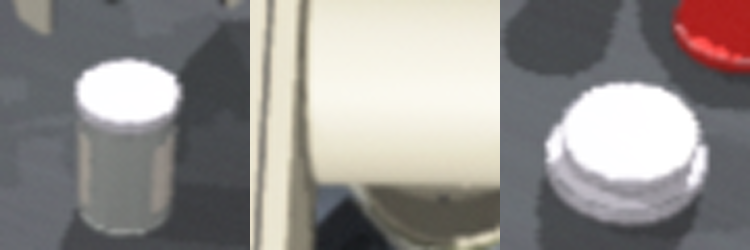

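lid_50 is seated level at scene crop (128,93). lid_60 is next in the pile, at scene crop (632,130).

>>> send_rows(rows=[0.85, 0.6, 0.4, 0, 0, 0.85, 0.9, 0.6, 0, 0, 0.85, 0.9, 0.6, 0, 0, 0.85, 0.55, 0.4, -0.6, 0, 0.85, 0, 0, -1, 0, 0.85, 0, 0, -1, 0, 0.85, 0, 0, -0.7, 0, 0.85, 0, 0, -0.27, 0, 0.85, 0, 0, 0, 0, 0.85, 0, 0, 0, 0])

```text
time: 15.5
tcp_pos: [0.6138, 0.1163, 0.0768]
ee_rot: [3.141, -0.001, 0.788]
wrist_force: [-0.3, -0.2, 0.1]
grip_width: 0.0793
grip_force: 0.0
```

>>> send_rows(rows=[0.85, 0, 0, -0.6, 0, 0.85, 0, 0, -0.5, 0, 0.85, 0, 0, -0.3, 0, 0.85, 0, 0, -0.1, 0, 0.85, 0, 0, 0, 0, 0.6, 0, 0, 0, 0, 0.6, 0, 0, 0, 0, 0.5, 0, 0, 0, 0, 0.5, 0, 0, 0, 0, 0.5, 0, 0, 0, 0])

```text
time: 16.5
tcp_pos: [0.6138, 0.1166, 0.0311]
ee_rot: [3.141, -0.001, 0.788]
wrist_force: [-0.5, 0.2, 3.5]
grip_width: 0.0597
grip_force: 20.0
```

>>> send_rows(rows=[0.5, 0, 0, 0, 0, 0.5, 0, 0, 0.2, 0, 0.5, 0, 0, 0.8, 0, 0.5, 0, 0, 1, 0, 0.5, 0, 0, 1, 0, 0.5, 0, 0, 1, 0, 0.5, 0, 0, 1, 0, 0.5, 0, 0, 0.3, 0, 0.5, 0, 0, 0, 0])

```text
time: 17.4
tcp_pos: [0.6143, 0.1166, 0.1911]
ee_rot: [3.14, -0.003, 0.788]
wrist_force: [-0.0, 1.4, -1.3]
grip_width: 0.0595
grip_force: 20.0
```

>>> send_rows(rows=[0.5, -0.5, 0.35, 0, 0, 0.5, -0.9, 0.63, 0, 0, 0.5, -0.9, 0.63, 0, 0, 0.5, -0.9, 0.63, 0, 0, 0.5, -0.9, 0.63, 0, 0, 0.5, -0.55, 0.4, -0.4, 0, 0.5, 0, 0, -0.9, 0, 0.5, 0, 0, -0.5, 0, 0.5, 0, 0, 0, 0, 0.5, 0, 0, 0, 0])

```text
time: 18.4
tcp_pos: [0.4735, 0.2141, 0.1346]
ee_rot: [-3.141, 0.002, 0.787]
wrist_force: [0.6, -0.3, -0.3]
grip_width: 0.0593
grip_force: 20.0
```

>>> send_rows(rows=[0.5, 0, 0, 0, 0])

```text
time: 18.5
tcp_pos: [0.4746, 0.2144, 0.1362]
ee_rot: [3.141, -0.001, 0.787]
wrist_force: [-0.5, 1.0, -0.7]
grip_width: 0.0592
grip_force: 20.0
```

Run:
```python
from h import *
s=cam("scene"); o=arm.observe(); p=o["tcp_pos"]; print(p,o["wrist_force"],o["grip_width"])
print([(th,circ(s,p[:2],p[2]-.0031,.03,.03,th)[:2]) for th in (130,150,180,200)], circ(s,(.4745,.2145),.095,.027,.0245,140))
cv2.imwrite("pics/h7.png",crop(s["color"],proj(s,[.4745,.2145,.09])[0],70,400)[:,:,::-1])
```

```text
[0.4747837  0.21454909 0.1364778 ] [ 0.48516337  0.20247285 -0.01885456] 0.059321451999812154
[(130, (array([0.47854818, 0.21015445]), np.float64(0.029990594946200627))), (150, (array([0.47445501, 0.2146804 ]), np.float64(0.028626608425782817))), (180, (array([0.4735035 , 0.21375469]), np.float64(0.028092309099498277))), (200, (array([0.47337282, 0.21373444]), np.float64(0.02779592195271372)))] (array([0.47429085, 0.21407752]), np.float64(0.025733928564134194), 35)
```

View pics/h7.png

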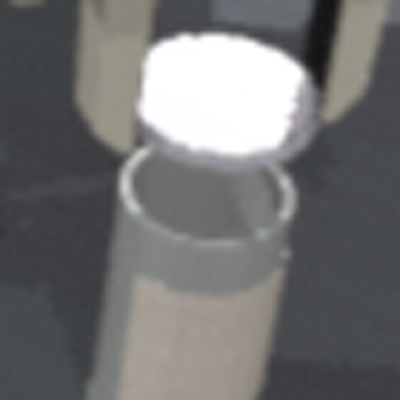

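The lid at scene crop (228,95) is over tin_60's rim at (208,192), aligned along the leaning view axis. Lowering.

>>> send_rows(rows=[0.5, 0, 0, -0.35, 0, 0.5, 0, 0, -0.3, 0, 0.5, 0, 0, -0.2, 0, 0.5, 0, 0, -0.1, 0, 0.5, 0, 0, -0.06, 0, 0.5, 0, 0, -0.03, 0, 0.5, 0, 0, 0, 0])

```text
time: 19.25
tcp_pos: [0.4741, 0.2149, 0.1053]
ee_rot: [3.142, -0.001, 0.788]
wrist_force: [-3.4, -0.2, 6.6]
grip_width: 0.0593
grip_force: 20.0
```

>>> send_rows(rows=[0.5, 0, 0, 0, 0, 0.65, 0, 0, 0, 0, 0.8, 0, 0, 0, 0, 0.8, 0, 0, 0, 0, 0.8, 0, 0, 0.4, 0, 0.8, 0, 0, 1, 0, 0.8, 0, 0, 1, 0, 0.95, 0.5, -0.3, 0, 0, 0.95, 0.9, -0.63, 0, 0, 0.95, 0.5, -0.35, 0, 0])

```text
time: 20.25
tcp_pos: [0.5325, 0.1749, 0.1767]
ee_rot: [3.14, -0.001, 0.787]
wrist_force: [-1.1, -0.5, -0.8]
grip_width: 0.0876
grip_force: 0.0
```

Run:
```python
from h import *
t=cam("top"); s=cam("scene"); o=arm.observe(); p=o["tcp_pos"]; print(p,o["wrist_force"])
for d in(t,s):
  for th in(130,150): print("lid70",circ(d,(.613,.116),.014,.035,.035,th),"lid60",circ(d,(.4745,.2145),.102,.03,.03,th))
cv2.imwrite("pics/h8.png",np.hstack([crop(d["color"],proj(d,c)[0],80,250) for d,c in((s,[.4745,.2145,.06]),(t,[.612,.116,.03]),(s,[.612,.116,.03]))])[:,:,::-1])
```

```text
[0.53219737 0.17447242 0.17583336] [-0.74760829 -0.50245692 -0.07249893]
lid70 (array([0.62067222, 0.12881955]), np.float64(0.03533090945113148), 25) lid60 (array([0.47161473, 0.21174013]), np.float64(0.0288628250211888), 27)
lid70 (array([0.62157017, 0.12987864]), np.float64(0.03535794013842233), 25) lid60 (array([0.47176345, 0.21215429]), np.float64(0.028591928823354883), 27)
lid70 (array([0.61376906, 0.11563181]), np.float64(0.034266546385102), 36) lid60 (array([0.47476812, 0.21436962]), np.float64(0.029424587230355737), 36)
lid70 (array([0.61348216, 0.1155567 ]), np.float64(0.03385420789378144), 36) lid60 (array([0.47389823, 0.21416057]), np.float64(0.02897335776025564), 36)
```

View pics/h8.png

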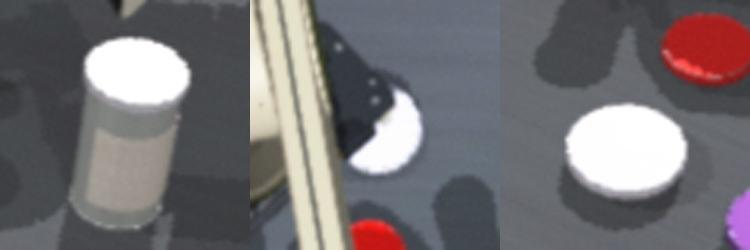

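lid_60 is seated level at scene crop (137,72). lid_70 lies alone at scene crop (627,150).

>>> send_rows(rows=[1, 0.5, -0.35, 0, 0, 1, 0.9, -0.65, 0, 0, 1, 0.9, -0.65, 0, 0, 1, 0.43, -0.3, -0.6, 0, 1, 0, 0, -1, 0, 1, 0, 0, -1, 0, 1, 0, 0, -0.8, 0, 1, 0, 0, -0.45, 0, 1, 0, 0, 0, 0, 1, 0, 0, 0, 0])

```text
time: 21.35
tcp_pos: [0.6128, 0.118, 0.0614]
ee_rot: [3.142, -0.0, 0.788]
wrist_force: [-0.2, 0.5, 0.1]
grip_width: 0.0927
grip_force: 0.0
```

>>> send_rows(rows=[1, 0.03, -0.05, -0.5, 0, 1, 0, 0, -0.5, 0, 1, 0, 0, -0.3, 0, 1, 0, 0, -0.14, 0, 1, 0, 0, 0, 0, 0.7, 0, 0, 0, 0, 0.7, 0, 0, 0, 0, 0.6, 0, 0, 0, 0, 0.6, 0, 0, 0, 0, 0.6, 0, 0, 0, 0])

```text
time: 22.35
tcp_pos: [0.6141, 0.1162, 0.0181]
ee_rot: [3.141, -0.001, 0.788]
wrist_force: [-0.0, 0.1, 2.3]
grip_width: 0.0695
grip_force: 20.0
```

>>> send_rows(rows=[0.6, 0, 0, 0, 0, 0.6, 0, 0, 0.2, 0, 0.6, 0, 0, 0.8, 0, 0.6, 0, 0, 1, 0, 0.6, 0, 0, 1, 0, 0.6, 0, 0, 1, 0, 0.6, 0, 0, 1, 0, 0.6, 0, 0, 0.3, 0, 0.6, 0, 0, 0, 0, 0.6, 0, 0, 0, 0])

```text
time: 23.35
tcp_pos: [0.6128, 0.1161, 0.1748]
ee_rot: [-3.14, 0.002, 0.788]
wrist_force: [0.6, -0.3, -0.7]
grip_width: 0.0694
grip_force: 20.0
```

>>> send_rows(rows=[0.6, -0.24, -0.5, 0, 0, 0.6, -0.44, -0.93, 0, 0, 0.6, -0.44, -0.93, 0, 0, 0.6, -0.44, -0.93, 0, 0, 0.6, -0.44, -0.93, 0, 0, 0.6, -0.44, -0.93, 0, 0, 0.6, -0.44, -0.93, 0, 0, 0.6, -0.44, -0.93, 0, 0, 0.6, -0.44, -0.93, 0, 0, 0.6, -0.44, -0.93, 0, 0])

```text
time: 24.35
tcp_pos: [0.4852, -0.1511, 0.1745]
ee_rot: [-3.139, 0.001, 0.788]
wrist_force: [0.9, -1.3, -0.6]
grip_width: 0.0691
grip_force: 20.0
```

>>> send_rows(rows=[0.6, -0.44, -0.93, 0, 0, 0.6, -0.44, -0.93, 0, 0, 0.6, -0.44, -0.93, 0, 0, 0.6, -0.15, -0.26, -0.5, 0, 0.6, 0, 0, -0.8, 0, 0.6, 0, 0, -0.6, 0, 0.6, 0, 0, 0, 0, 0.6, 0, 0, 0, 0, 0.6, 0, 0, 0, 0])

```text
time: 25.25
tcp_pos: [0.4438, -0.2414, 0.1201]
ee_rot: [3.141, -0.0, 0.788]
wrist_force: [0.7, -0.6, 0.1]
grip_width: 0.0692
grip_force: 20.0
```

Run:
```python
from h import *
s=cam("scene"); o=arm.observe(); p=o["tcp_pos"]; print(p,o["wrist_force"],o["grip_width"])
print([(th,circ(s,p[:2],p[2]-.0041,.035,.035,th)[:2]) for th in (130,150,180,200)], circ(s,(.444,-.2415),.08,.032,.0295,140))
cv2.imwrite("pics/h9.png",crop(s["color"],proj(s,[.444,-.2415,.07])[0],70,400)[:,:,::-1])
```

```text
[ 0.44406351 -0.24155713  0.1204623 ] [-0.51594636  0.74875909 -0.28280709] 0.06923973835290344
[(130, (array([ 0.44647868, -0.24394813]), np.float64(0.034800826825484195))), (150, (array([ 0.44709057, -0.24602207]), np.float64(0.034472899440206616))), (180, (array([ 0.44269356, -0.24297729]), np.float64(0.03310812102517871))), (200, (array([ 0.44222725, -0.24293826]), np.float64(0.032696353171963476)))] (array([ 0.44280616, -0.24274583]), np.float64(0.03085995759885373), 26)
```

View pics/h9.png

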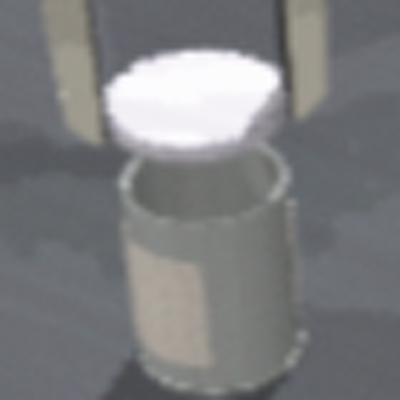

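The lid at scene crop (195,98) is above tin_70's rim at (205,178), and the measured centres agree within 0.5 mm. Lowering 29 mm.

>>> send_rows(rows=[0.6, 0, 0, -0.3, 0, 0.6, 0, 0, -0.27, 0, 0.6, 0, 0, -0.2, 0, 0.6, 0, 0, -0.1, 0, 0.6, 0, 0, -0.06, 0, 0.6, 0, 0, -0.05, 0, 0.6, 0, 0, 0, 0])

```text
time: 26.0
tcp_pos: [0.4434, -0.2413, 0.0911]
ee_rot: [-3.141, 0.0, 0.788]
wrist_force: [-4.7, 3.5, 9.6]
grip_width: 0.0695
grip_force: 20.0
```

>>> send_rows(rows=[0.6, 0, 0, 0.01, 0, 0.75, 0, 0, 0, 0, 0.9, 0, 0, 0, 0, 0.95, 0, 0, 0, 0, 0.95, 0, 0, 0.4, 0, 0.95, 0, 0, 1, 0, 0.95, 0, 0, 1, 0, 0.95, 0, 0, 1, 0, 0.95, 0, 0, 1, 0, 0.95, -0.5, 0, 0.3, 0])

```text
time: 27.0
tcp_pos: [0.4306, -0.2424, 0.2365]
ee_rot: [3.135, -0.001, 0.789]
wrist_force: [-0.6, 0.2, 0.3]
grip_width: 0.0883
grip_force: 0.0
```

Run:
```python
from h import *
t=cam("top"); s=cam("scene"); o=arm.observe(); p=o["tcp_pos"]; print(p,o["wrist_force"])
for n,c,z,r in(("70",(.444,-.2415),.087,.035),("60",(.4745,.2145),.102,.03),("50",(.4673,.023),.072,.025),("40",(.638,-.151),.062,.02)):
  print(n,circ(s,c,z,r,r,140)[:2])
cv2.imwrite("pics/end.png",np.hstack([crop(s["color"],(340,230),300,480),crop(s["color"],proj(s,[.444,-.2415,.06])[0],70,300)[[*range(300)]+[299]*180]])[:,:,::-1])
```

```text
[ 0.42893461 -0.24229189  0.23468893] [-0.1469825  -0.57429602  0.97511794]
70 (array([ 0.4432679, -0.2422236]), np.float64(0.034539895057461946))
60 (array([0.47596931, 0.21481606]), np.float64(0.028843197429581517))
50 (array([0.46735825, 0.02191708]), np.float64(0.02444998674313865))
40 (array([ 0.63996704, -0.1519037 ]), np.float64(0.018827180724839618))
```

View pics/end.png

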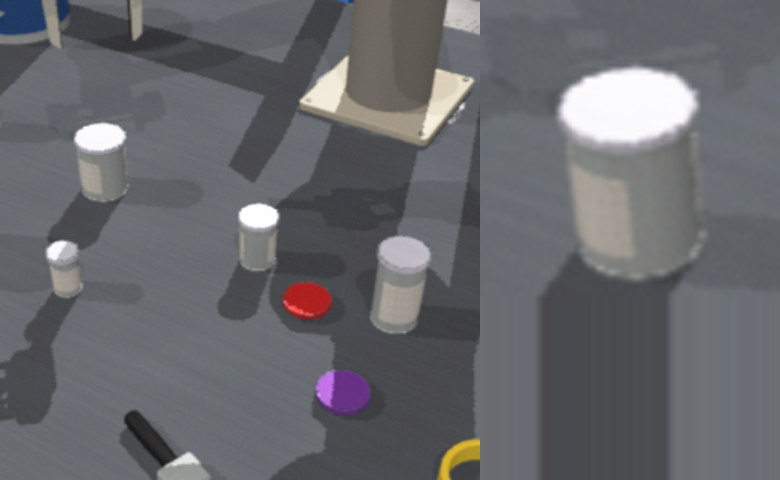

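All four tins are closed with level lids, at crop (100,140), (62,252), (258,216) and (404,255). The red and purple discs are untouched and the gripper is clear, so I hand in.

```bash
python3 -c "
from station import arm
print(arm.hand_in())"
```

```text
the job is handed in; nothing more can be done
None
```

I closed all four tins with the lids of their own size, each looking level and seated in the last picture, and handed the job in at about 27 s of the 115 s; the hand-in returned no verdict.

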